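# Run down the wing screw of the radio clamp

### The arm

A 6-joint arm with a two-finger parallel gripper is mounted at the origin on the work surface. World frame = base frame: x ahead of the robot, y to its left, z up, the work surface at z = 0. Lengths are in m, angles in degrees, forces in N, time in s.
With the tool pointing down it reaches from about 0.35 to 0.775 m from the base axis. Payload 7.3 kg.
Tool frame: the origin (TCP) lies midway between the tips of the shut fingers; the grasp point (between the pads) lies manip.grasp_offset behind it (manip.grasp_offset is the distance from the TCP to the grasp point, in m); z points along the fingers, y is the line along which they close (so a half turn about z gives the same grasp; the last joint's range is limited). The gripper opens to 92 mm and grips with 3 to 60 N. Pads are 19 mm wide; open, the fingers measure 130 mm over their backs; the gripper's body (75 mm by 190 mm) begins 47 mm behind the grasp point.
Start: joints at [-80.558, 19.595, 87.324, -0, 73.075, -8.365], TCP at [0.161, -0.5, 0.227] pointing down, gripper open.
Joint ranges: [-145.02, 145.02], [-44.19, 115.74], [2.07, 154.8], [-57.11, 237.11], [16.16, 152.29], [-177.93, 177.93]. Speed limits (degrees/s): [147.25, 147.25, 180, 180, 180, 180].

### API

Orientations are given as a 3x3 rotation matrix whose columns are the frame's x, y, z axes.
In Python, from plant import manip gives the robot as it stands.
- The arm moves only by the tool move_arm, never from a script. Its argument "moves" is a list of rows, each an object of numbers: "gripper": the finger opening in m, from 0 to 0.0918; "dx", "dy", "dz": the shift along the world's x, y, z in m; "turn": the turn about the world's z in degrees. A call has exactly 5 rows; each row shifts and turns the commanded pose from where the row before left it; what a row does not reach is not made up. A row lasts 1/10 s, in which the tool goes at most 50 mm and 8.59 degrees, less where a joint would pass 70% of its speed; a pose out of reach is approached as far as the arm can. A call with a gripper value outside its range is refused whole. The fingers move at their own pace and stop on an object; "grip_force" is the grip in N (left out, the last holds). Time passes only in rows, so rows that do not move let the fingers close, or fill a call up. It gives the time, the measured TCP pose, the force, the opening and the grip force at its end, in the units of the state.
- manip.observe(): the state, without advancing time (a new reading comes with each control period).
- manip.read_camera(name): name is "scene" or "top" or "wrist"; returns (picture, depth): 400x640x3 uint8, blue, green, red; 400x640 float32, m along the optical axis (not along the pixel's ray), 0 where there is no reading.
- manip.get_calibration(name): a dict with "camera_matrix" (3x3 intrinsics, pixels), "R" (3x3) and "t" (3): a world point X has camera coordinates R X + t; the wrist camera has in their place "mount" (4x4, takes a point from camera to tool coordinates, whose origin is the TCP and whose axes are the flange's). Camera axes: x right, y down, z forward; pixel columns grow to the right and rows downward; lengths in m; the calibration is good to about 2 mm. A picture is of the moment at which its call begins: read the wrist's pose just before it. get_calibration takes no time and is no camera call.
- manip.close_job(): hands the job in; it is judged then, once.
The state is a dict: "time_s": time; "qpos": joint angles; "dq": joint speeds; "tau": joint torques, N m; "position": TCP position; "tool_rot": TCP orientation; "force": force on the tool from outside, world axes, zero at the start; "moment": the same for the moment, N m; "grip_width": finger opening in m; "finger_force": force on a finger pad.
Only numpy, scipy, OpenCV 4.12 (cv2) and the standard library are available. Lean on these libraries where they do the work, as an engineer would, in place of code of your own. Each camera call takes 0.05 s, during which the arm holds its last target. There are 200 camera calls.

### The job

Tighten the green bench clamp on the grey radio housing: turn its loose brass wing screw clockwise, seen from above, with light sideways fingertip strokes on the wings, until the rubber pad has come down on the housing and the screw has gone about half a turn past first touch, short of its hard stop. Do not pinch the wings between the fingers, do not shift or lift the housing, leave everything else on the bench where it is, and finish clear of everything.

Things in the scene. Friction and masses are not known exactly. Their poses are not given: they have to be found in the camera images.
- clamp: Fixed green clamp. Origin under the screw's vertical axis, at bench level; z up. Bed x -70 to 80, y -135 to 135, 12 mm thick. A column 40 mm wide (y), x 47 to 75 mm, 160 mm high, stands on the far side of the screw from the robot: keep fingers out of that side, the others are free. From it a 30 mm wide arm runs to the screw boss (38 mm across); arm and boss end at most 119 mm above the bench.
- wing_screw (a joint): Brass screw's angle (rad), growing clockwise seen from above (tightening). In the clamp's frame the orange-edged wing points at pi/2 minus it, the other opposite. Starts at 0 to 2. Sinks 10 mm a turn with wings and pad. Pad touches the housing at about 6.3, presses with over 1.5 N from about 7.6; hard stop at 10.7. Stays where left; friction 0.05 N m, under 2 N at the wings.
- wing_hub (a point): On the screw axis, 11 mm above the wings' underside; 159 mm above the bench at joint value 0, sinking with the screw. Two flat upright wings, 7 mm thick, reach from the hub (18 mm across) to 40 mm from the axis, from 11 mm below to 16 mm above this point (the top 8 mm a rounded edge bar 8.4 mm thick). At least 11 mm stay clear between wings and clamp arm.
- orange_wing (a point): Point on the wing with the orange top edge, 36 mm from the axis, same height as wing_hub.
- push_faces: The two wing faces that are pushed to tighten (on each wing the face on its counter-clockwise side, seen from above), one rigid part of the screw. Origin on the screw axis at the underside of the wings; at every angle the orange wing points along +y.
- back_faces: The opposite faces of the two wings, same origin and axes as push_faces.
- spindle: The screw's moving assembly (rod, wings, pad); origin on the axis, at the underside of the unpressed pad; slides down as the screw turns.
- pad: Black rubber pad, disc 30 mm across, 10 mm thick, on a light spring (0.5 N/mm, up to 12 mm, 0.5 N at first touch) at the lower end of the rod. Origin: centre of its underside.
- pad_face (a point): Centre of the pad's underside; 62 mm above the bench at joint value 0.
- housing: Loose grey plastic radio housing, 78 (x) x 112 (y) x 40 mm, about 0.3 kg, lying on the clamp's bed under the pad. Origin: centre of its underside; its top is 52 mm above the bench.
- tuning_knob: Loose black knob, 28 mm across, 16 mm high, on the clamp's bed at its +y end, a bystander. Origin: centre of its underside.
- jar: Small glass jar, 52 mm across, 65 mm high, bystander. Origin: centre of its underside.
- pick_cup: Blue cup, 68 mm across, with steel dental picks fixed in it, 140 mm high in all, bystander. Origin: centre of its underside.
- grille: Orange speaker grille, 85 x 115 x 8 mm, lying flat, bystander. Origin: centre of its underside.
- screwdriver: Screwdriver lying flat, about 200 mm long, bystander. Its x axis runs along it.
- parts_tray: Steel parts tray, 90 x 70 x 25 mm, bystander. Origin: centre of its underside.
There are look-alikes about, which are no part of the job. Of the things like the housing, leave any that is red; of the rest the smaller one is meant.

How it is judged (in metres and radians):
At the end, for the whole second after the job is handed in: The pad presses on the housing with more than 1.5 N (screw angle above about 7.6 rad) and the screw is short of its stop (below 10.6 rad) and still; the housing lies within 12 mm of where it was, every other loose thing within 30 mm (contact force between pad and housing above 1.5 N and value of joint wing_screw below 10.6 rad and not (velocity of joint wing_screw above 0.1 rad/s) and distance of housing from where it was at the start of the episode below 0.012 m and linear speed of housing below 0.02 m/s and distance of each of tuning_knob, jar, pick_cup, grille, screwdriver, parts_tray from where it was at the start of the episode below 0.03 m); the robot touches nothing.
It fails at once if a wing is pinched: both of its faces loaded by the fingers at once with more than 2 N each (contact force between the fingers and push_faces above 2 N and contact force between the fingers and back_faces above 2 N).
It fails at once if the screw is handled roughly: more than 30 N between the fingers and the screw (contact force between the fingers and spindle above 30 N).
It fails at once if the housing is shifted by 12 mm or more, or lifted (distance of housing from where it was at the start of the episode above 0.012 m or height (world z) of housing above 0.02 m).
It fails at once if another loose thing is moved by more than 30 mm (distance of any of tuning_knob, jar, pick_cup, grille, screwdriver, parts_tray from where it was at the start of the episode above 0.03 m).
It also fails if it takes over 70 s, if anything falls off the work surface, if the arm or the gripper's body presses on something with over 40 N, if the wrist force passes 120 N, or if a joint passes its speed limit or range.

## Working session

There is one attempt and no reset: what is moved stays moved. The work goes in short steps, Python scripts to look and compute and a tool call to move; the robot and the scene stay as the last step left them, time stands still between calls to the robot, and variables do not carry over. Pictures are saved under pics/ and viewed, at most 10 in all, crops included, and the job is handed in when it is done.

Besides the shell and the picture viewer there is one more tool, called by a JSON object that holds its "name" and its "arguments", one argument or row to a line. move_arm: Moves the arm, as the interface text tells. Its arguments: {"type":"object","properties":{"moves":{"type":"array"},"grip_force":{"type":"number"}},"required":["moves"]}

```bash
ls; mkdir -p pics
python3 - <<'E'
from plant import manip
import cv2,numpy as np
o=manip.observe();print({k:np.round(v,3).tolist() for k,v in o.items()}, manip.grasp_offset)
for n in("scene","top"):
    p,d=manip.read_camera(n);cv2.imwrite(f"pics/{n}0.png",p);np.save(f"pics/{n}0.npy",d)
    c=manip.get_calibration(n);print(n,{k:np.round(v,3).tolist() for k,v in c.items()})
print(manip.get_calibration("wrist"))
E
```

```text
pics
{'time_s': 0.0, 'qpos': [-80.558, 19.637, 87.38, 0.0, 73.074, -8.367], 'dq': [-0.039, 0.018, -0.027, -0.029, 0.021, 0.024], 'tau': [-0.003, -43.125, -24.422, 0.072, 0.056, -0.0], 'position': [0.161, -0.499, 0.226], 'tool_rot': [[0.952, 0.306, -0.0], [0.306, -0.952, 0.002], [0.0, -0.002, -1.0]], 'force': [-0.317, -0.097, -0.1], 'moment': [0.024, 0.007, -0.034], 'finger_force': 0.0, 'grip_width': 0.092} 0.0188
scene {'camera_matrix': [[482.898, 0.0, 317.244], [0.0, 482.898, 198.591], [0.0, 0.0, 1.0]], 'R': [[-0.878, 0.478, 0.022], [0.24, 0.48, -0.844], [-0.413, -0.736, -0.536]], 't': [0.486, -0.004, 1.657]}
top {'camera_matrix': [[474.974, 0.0, 322.601], [0.0, 474.974, 197.1], [0.0, 0.0, 1.0]], 'R': [[-0.023, -1.0, 0.001], [-0.992, 0.023, -0.122], [0.122, -0.004, -0.993]], 't': [0.001, 0.562, 1.4]}
{'camera_matrix': array([[299.90280227,   0.        , 318.47862002],
       [  0.        , 299.90280227, 195.96782144],
       [  0.        ,   0.        ,   1.        ]]), 'mount': array([[ 3.44175112e-04, -9.65484940e-01, -2.60458659e-01,
         7.08082962e-02],
       [ 9.99999831e-01,  2.10509856e-04,  5.41087628e-04,
        -2.93369646e-04],
       [-4.67582841e-04, -2.60458801e-01,  9.65484849e-01,
        -1.57667567e-01],
       [ 0.00000000e+00,  0.00000000e+00,  0.00000000e+00,
         1.00000000e+00]])}
```

View pics/scene0.png

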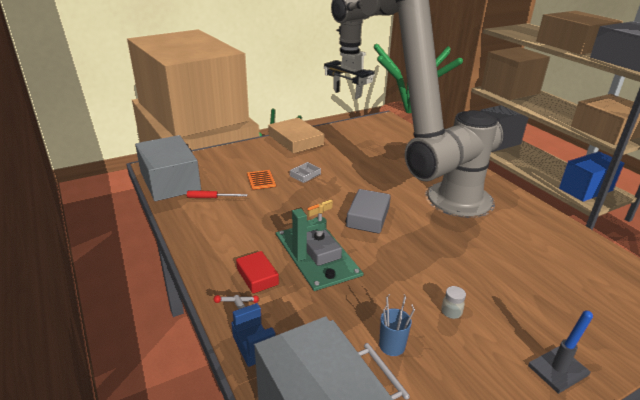

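View pics/top0.png

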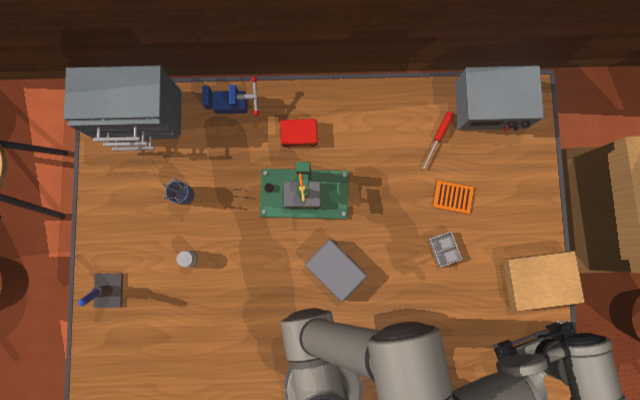

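The candidates for the housing are: the red box at scene (258,270), which is excluded; the large grey box at scene (368,210) and top (336,270); and the small grey box under the pad at scene (322,247) and top (302,195), which is the one meant. The clamp is at top (305,193), with its column on the far side and the knob at its left (+y) end.

```bash
cat > h.py <<'E'
import numpy as np,cv2
from plant import manip
def ray(n,uv,z):
    c=manip.get_calibration(n);K,R,t=c["camera_matrix"],c["R"],c["t"]
    uv=np.atleast_2d(uv).astype(float);d=np.c_[(uv-K[:2,2])/K[0,0],np.ones(len(uv))]@R
    o=-R.T@t;return o+d*((z-o[2])/d[:,2])[:,None]
def cloud(n,d,m):
    c=manip.get_calibration(n);K,R,t=c["camera_matrix"],c["R"],c["t"]
    v,u=np.nonzero(m&(d>0));z=d[v,u]
    return (np.c_[(u-K[0,2])/K[0,0]*z,(v-K[1,2])/K[0,0]*z,z]-t)@R
E
python3 - <<'E'
from h import *
for n,box in(("top",(255,160,355,225)),("scene",(270,190,370,295))):
    p=cv2.imread(f"pics/{n}0.png");d=np.load(f"pics/{n}0.npy")
    h=cv2.cvtColor(p,cv2.COLOR_BGR2HSV);roi=np.zeros(h.shape[:2],bool);x0,y0,x1,y1=box;roi[y0:y1,x0:x1]=1
    H,S,V=[h[...,i] for i in range(3)]
    g=roi&(H>60)&(H<90)&(S>80)
    P=cloud(n,d,g);P=P[(P[:,2]<.03)]
    r=cv2.minAreaRect((P[:,:2]*1000).astype(np.float32));print(n,"bed",len(P),r,np.median(P[:,2]))
    w=roi&(H>5)&(H<32)&(S>140)&(V>150)
    P=cloud(n,d,w);k=(P[:,2]>.12)&(P[:,2]<.2);Q=P[k];print("wing",len(Q),Q.mean(0),Q[:,2].max())
    v,u=np.nonzero(w&(d>0));
    for i in np.nonzero(k)[0][::max(1,k.sum()//45)]: print(u[i],v[i],h[v[i],u[i]],np.round(P[i],3))
    cv2.imwrite(f"pics/{n}c.png",cv2.resize(p[y0:y1,x0:x1],None,fx=5,fy=5,interpolation=cv2.INTER_NEAREST))
E
```

```text
top bed 1524 ((578.3544921875, 45.820884704589844), (263.7929992675781, 144.15701293945312), 87.3924331665039) 0.010876853907638852
wing 82 [0.57574697 0.04617507 0.16926344] 0.1774137830686337
299 174 [ 15 182 206] [0.611 0.052 0.17 ]
300 174 [ 12 209 223] [0.61  0.049 0.173]
301 174 [ 12 193 152] [0.611 0.047 0.17 ]
299 175 [ 15 185 229] [0.608 0.052 0.168]
300 175 [ 13 209 234] [0.608 0.05  0.17 ]
301 175 [ 12 203 181] [0.608 0.047 0.168]
299 176 [ 13 192 228] [0.605 0.052 0.169]
300 176 [ 13 213 232] [0.604 0.049 0.174]
301 176 [ 11 206 178] [0.605 0.047 0.169]
299 177 [ 13 192 211] [0.602 0.052 0.17 ]
300 177 [ 13 212 233] [0.603 0.05  0.167]
301 177 [ 11 210 183] [0.602 0.047 0.17 ]
299 178 [ 14 170 174] [0.599 0.052 0.173]
300 178 [ 14 205 230] [0.6   0.05  0.168]
301 178 [ 12 212 194] [0.6   0.047 0.169]
301 179 [ 12 208 207] [0.597 0.047 0.17 ]
300 180 [ 16 187 229] [0.594 0.05  0.17 ]
301 180 [ 12 209 220] [0.593 0.047 0.177]
300 181 [ 16 183 229] [0.591 0.05  0.171]
301 181 [ 13 209 229] [0.591 0.047 0.169]
302 181 [ 13 179 154] [0.591 0.044 0.169]
300 182 [ 16 182 228] [0
[... 4181 characters left out ...]
142 181] [0.574 0.057 0.158]
327 209 [ 18 142 181] [0.552 0.047 0.145]
311 210 [ 18 146 190] [0.605 0.054 0.163]
315 210 [ 19 143 192] [0.592 0.053 0.158]
319 210 [ 19 143 178] [0.582 0.057 0.157]
323 210 [ 19 143 160] [0.567 0.052 0.15 ]
311 211 [ 19 142 191] [0.605 0.053 0.158]
315 211 [ 18 143 191] [0.592 0.052 0.154]
319 211 [ 19 143 180] [0.582 0.057 0.154]
309 212 [ 19 141 168] [0.611 0.053 0.157]
313 212 [ 19 144 191] [0.6   0.056 0.155]
317 212 [ 19 144 184] [0.586 0.053 0.149]
322 212 [ 18 144 173] [0.573 0.056 0.147]
312 213 [ 18 144 189] [0.604 0.057 0.154]
316 213 [ 18 145 183] [0.59  0.054 0.148]
312 214 [ 19 142 187] [0.602 0.055 0.149]
309 215 [ 18 141 165] [0.611 0.054 0.148]
```

View pics/topc.png

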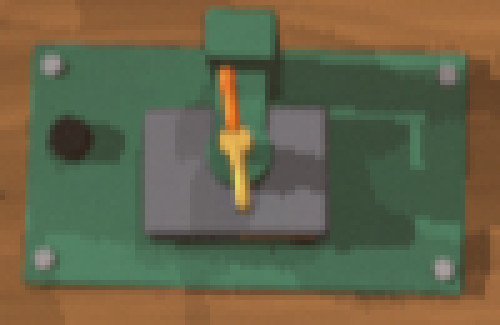

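View pics/scenec.png

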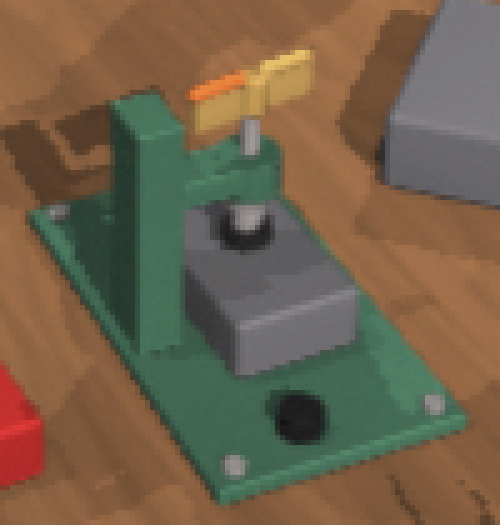

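The top crop shows the orange-edged wing pointing at the column (crop 228,95), the plain brass wing pointing at the robot (242,190) and the knob at (70,138). The scene crop confirms that the small grey housing is the one under the pad. The screw axis is at about (0.5745, 0.046), the orange wing is at about +6° in the world frame, and the clamp yaw is about -2.7°, so the joint value is about 1.4. The wing top measures about 0.171 against an expected 0.173, which fits.

Plan: with the fingers shut and the tool's y axis along the wing, sweep clockwise on the robot's side.

{"name": "move_arm", "arguments": {
  "moves": [
    {"gripper":0,"dx":0.0257,"dy":0.0346,"dz":0.002,"turn":5.2},
    {"gripper":0,"dx":0.0257,"dy":0.0346,"dz":0.002,"turn":5.2},
    {"gripper":0,"dx":0.0257,"dy":0.0346,"dz":0.002,"turn":5.2},
    {"gripper":0,"dx":0.0257,"dy":0.0346,"dz":0.002,"turn":5.2},
    {"gripper":0,"dx":0.0257,"dy":0.0346,"dz":0.002,"turn":5.2}
  ],
  "grip_force": 10
}}

```text
time_s: 0.6
position: [0.2897, -0.3252, 0.2366]
tool_rot: [[0.719, 0.695, -0.0], [0.695, -0.719, 0.0], [0.0, -0.0, -1.0]]
force: [1.0, -1.2, -0.7]
grip_width: 0.0566
finger_force: 0.0
```

{"name": "move_arm", "arguments": {
  "moves": [
    {"gripper":0,"dx":0.0257,"dy":0.0346,"dz":0,"turn":5.2},
    {"gripper":0,"dx":0.0257,"dy":0.0346,"dz":0,"turn":5.2},
    {"gripper":0,"dx":0.0257,"dy":0.0346,"dz":0,"turn":5.2},
    {"gripper":0,"dx":0.0257,"dy":0.0346,"dz":0,"turn":5.2},
    {"gripper":0,"dx":0.0257,"dy":0.0346,"dz":0,"turn":5.2}
  ]
}}

```text
time_s: 1.1
position: [0.4182, -0.1522, 0.2366]
tool_rot: [[0.342, 0.94, -0.0], [0.94, -0.342, 0.0], [-0.0, -0.0, -1.0]]
force: [-0.5, -0.6, 0.1]
grip_width: 0.016
finger_force: 0.0
```

{"name": "move_arm", "arguments": {
  "moves": [
    {"gripper":0,"dx":0.0257,"dy":0.0346,"dz":0,"turn":5.2},
    {"gripper":0,"dx":0.0257,"dy":0.0346,"dz":0,"turn":5.2},
    {"gripper":0,"dx":0.0257,"dy":0.0346,"dz":0,"turn":5.2},
    {"gripper":0,"dx":0.0257,"dy":0.0246,"dz":0,"turn":5.2},
    {"gripper":0,"dx":0,"dy":0,"dz":0,"turn":0}
  ]
}}

```text
time_s: 1.6
position: [0.5222, -0.0225, 0.236]
tool_rot: [[-0.017, 1.0, 0.0], [1.0, 0.017, 0.001], [0.001, 0.0, -1.0]]
force: [0.2, -0.9, -0.6]
grip_width: 0.0004
finger_force: 0.0
```

```bash
cat >> h.py <<'E'
def wpts(d,m,o):
    c=manip.get_calibration("wrist");K,M=c["camera_matrix"],c["mount"]
    v,u=np.nonzero(m&(d>0));z=d[v,u];P=np.c_[(u-K[0,2])/K[0,0]*z,(v-K[1,2])/K[0,0]*z,z]
    P=P@M[:3,:3].T+M[:3,3];return P@np.array(o["tool_rot"]).T+o["position"],u,v
def wing(name):
    o=manip.observe();p,d=manip.read_camera("wrist");cv2.imwrite(f"pics/{name}.png",p)
    h=cv2.cvtColor(p,cv2.COLOR_BGR2HSV);H,S,V=[h[...,i] for i in range(3)]
    w=(H>5)&(H<32)&(S>130)&(V>140);P,u,v=wpts(d,w,o)
    k=(P[:,2]>.145)&(P[:,2]<.185)&(np.hypot(P[:,0]-.5745,P[:,1]-.046)<.06)
    zt=np.percentile(P[k,2],95);k&=P[:,2]>zt-.005
    Q=P[k];org=(H[v,u][k]<16)
    r=cv2.minAreaRect((Q[:,:2]*1000).astype(np.float32))
    dv=Q[org].mean(0)-Q[~org].mean(0)
    print("top z",zt,"n",len(Q),org.sum(),"rect",r,"orange dir deg",np.degrees(np.arctan2(dv[1],dv[0])),"orange",Q[org].mean(0),"plain",Q[~org].mean(0))
E
python3 -c "
from h import *
wing('w1')"
```

```text
top z 0.17267419799668385 n 935 192 rect ((575.5910034179688, 45.63650131225586), (78.89635467529297, 14.863720893859863), 0.9587781429290771) orange dir deg 1.3713402929972003 orange [0.59746685 0.04724435 0.17087492] plain [0.5748875  0.04670383 0.17108551]
```

View pics/w1.png

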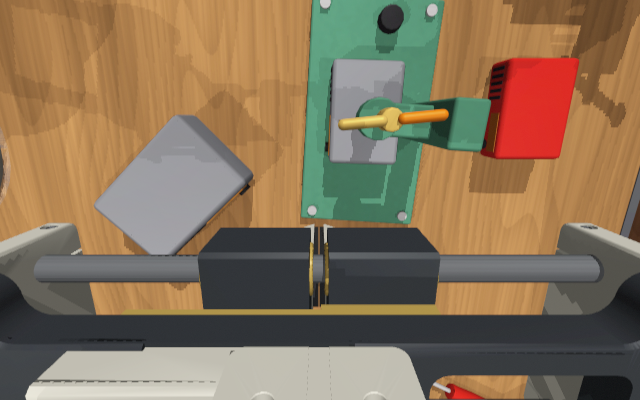

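The wrist picture shows the wings at (340,125), plain, and (447,115), orange, with the hub at (392,119). The axis at (0.575, 0.046) and the wing top at 0.1727 agree with the first measurement. Next I go down on the -y side of the near wing.

{"name": "move_arm", "arguments": {
  "moves": [
    {"gripper":0,"dx":0.025,"dy":0.0385,"dz":0,"turn":5},
    {"gripper":0,"dx":0,"dy":0,"dz":-0.03,"turn":0},
    {"gripper":0,"dx":0,"dy":0,"dz":-0.03,"turn":0},
    {"gripper":0,"dx":0,"dy":0,"dz":-0.03,"turn":0},
    {"gripper":0,"dx":0,"dy":0,"dz":0,"turn":0}
  ]
}}

```text
time_s: 2.15
position: [0.5421, 0.0123, 0.143]
tool_rot: [[-0.096, 0.995, -0.009], [0.995, 0.096, 0.001], [0.002, -0.009, -1.0]]
force: [0.4, 0.4, 0.5]
grip_width: 0.0003
finger_force: 0.0
```

```bash
cat > plan.py <<'E'
# arc rows: tool centre for wing angle th (deg, world): axis + r u(th) + off*u(th+90), yaw th+270
import numpy as np,sys,json
from plant import manip
def path(a,b,n,o0,o1,r=30,z=0):
    A=np.array([575,46.]);o=manip.observe();R=o["tool_rot"]
    p=np.array(o["position"])[:2]*1000;y=np.degrees(np.arctan2(R[1][0],R[0][0]))
    print("now",p,y,o["force"])
    for th,off in zip(np.linspace(a,b,n+1)[1:],list(np.linspace(o0,o1,min(n,4)+1)[1:])+[o1]*n):
        t=np.radians(th);q=A+r*np.array([np.cos(t),np.sin(t)])+off*np.array([-np.sin(t),np.cos(t)])
        yt=(th+270);d=(q-p)/1000;dy=(yt-y+180)%360-180
        print(round(d[0],4),round(d[1],4),round(dy,1),"@",th);p=q;y=yt
a=[float(x) for x in sys.argv[1:]];path(a[0],a[1],int(a[2]),a[3],a[4])
E
python3 plan.py -174 -279 20 26 14
```

```text
now [542.08469749  12.3478169 ] 95.4961767564467 [0.37284864 0.39548121 0.48675263]
0.0032 0.0103 -4.7 @ -179.25
-0.0018 0.0058 -5.2 @ -184.5
-0.001 0.0059 -5.2 @ -189.75
-0.0002 0.0059 -5.2 @ -195.0
-0.0004 0.003 -5.2 @ -200.25
-0.0001 0.003 -5.2 @ -205.5
0.0002 0.003 -5.2 @ -210.75
0.0004 0.003 -5.2 @ -216.0
0.0007 0.0029 -5.2 @ -221.25
0.001 0.0029 -5.2 @ -226.5
0.0012 0.0028 -5.2 @ -231.75
0.0015 0.0026 -5.2 @ -237.0
0.0017 0.0025 -5.2 @ -242.25
0.0019 0.0023 -5.2 @ -247.5
0.0021 0.0021 -5.2 @ -252.75
0.0023 0.0019 -5.2 @ -258.0
0.0025 0.0017 -5.2 @ -263.25
0.0026 0.0015 -5.2 @ -268.5
0.0028 0.0012 -5.2 @ -273.75
0.0029 0.001 -5.2 @ -279.0
```

{"name": "move_arm", "arguments": {
  "moves": [
    {"gripper":0,"dx":0.003,"dy":0.01,"dz":0.003,"turn":-4.7},
    {"gripper":0,"dx":-0.0018,"dy":0.0058,"dz":0,"turn":-5.2},
    {"gripper":0,"dx":-0.001,"dy":0.0059,"dz":0,"turn":-5.3},
    {"gripper":0,"dx":-0.0002,"dy":0.0059,"dz":0,"turn":-5.3},
    {"gripper":0,"dx":-0.0004,"dy":0.003,"dz":0,"turn":-5.2}
  ]
}}

```text
time_s: 2.65
position: [0.5447, 0.0423, 0.1512]
tool_rot: [[0.348, 0.937, 0.0], [0.937, -0.348, -0.002], [-0.001, 0.001, -1.0]]
force: [-1.8, -3.4, -1.5]
grip_width: 0.0004
finger_force: 1.9
```

```bash
python3 plan.py -200.25 -278 14 14 14; python3 -c "
from h import *
wing('w2')"
```

```text
now [544.68005843  42.33437846] 69.608005281382 [-1.76582143 -3.39634482 -1.50784079]
-0.0028 0.0041 -5.4 @ -205.80357142857142
0.0002 0.0032 -5.6 @ -211.35714285714286
0.0005 0.0032 -5.6 @ -216.91071428571428
0.0008 0.0031 -5.6 @ -222.46428571428572
0.0011 0.003 -5.6 @ -228.01785714285714
0.0014 0.0029 -5.6 @ -233.57142857142856
0.0017 0.0027 -5.6 @ -239.125
0.0019 0.0026 -5.6 @ -244.67857142857144
0.0022 0.0024 -5.6 @ -250.23214285714286
0.0024 0.0021 -5.6 @ -255.78571428571428
0.0026 0.0019 -5.6 @ -261.3392857142857
0.0028 0.0016 -5.6 @ -266.8928571428571
0.0029 0.0014 -5.6 @ -272.44642857142856
0.003 0.0011 -5.6 @ -278.0
top z 0.17131836125417807 n 1291 86 rect ((577.0098876953125, 48.88394546508789), (11.68787670135498, 79.09131622314453), 65.99992370605469) orange dir deg -30.008758114757317 orange [0.60493963 0.03270152 0.17058344] plain [0.57678856 0.04896028 0.16928986]
```

{"name": "move_arm", "arguments": {
  "moves": [
    {"gripper":0,"dx":-0.0025,"dy":0.004,"dz":-0.002,"turn":-5.4},
    {"gripper":0,"dx":0.0002,"dy":0.0032,"dz":-0.002,"turn":-5.6},
    {"gripper":0,"dx":0.0005,"dy":0.0032,"dz":-0.001,"turn":-5.6},
    {"gripper":0,"dx":0.0008,"dy":0.0031,"dz":0,"turn":-5.6},
    {"gripper":0,"dx":0.0011,"dy":0.003,"dz":0,"turn":-5.6}
  ]
}}

```text
time_s: 3.2
position: [0.545, 0.0589, 0.1462]
tool_rot: [[0.744, 0.668, 0.0], [0.668, -0.744, -0.001], [-0.0, 0.001, -1.0]]
force: [-1.4, -3.6, -0.5]
grip_width: 0.0006
finger_force: 1.5
```

{"name": "move_arm", "arguments": {
  "moves": [
    {"gripper":0,"dx":0.0014,"dy":0.0029,"dz":0,"turn":-5.6},
    {"gripper":0,"dx":0.0017,"dy":0.0027,"dz":0,"turn":-5.6},
    {"gripper":0,"dx":0.0019,"dy":0.0026,"dz":0,"turn":-5.6},
    {"gripper":0,"dx":0.0022,"dy":0.0024,"dz":0,"turn":-5.6},
    {"gripper":0,"dx":0.0024,"dy":0.0021,"dz":0,"turn":-5.6}
  ]
}}

```text
time_s: 3.7
position: [0.5542, 0.0717, 0.1458]
tool_rot: [[0.971, 0.24, -0.001], [0.24, -0.971, -0.001], [-0.001, 0.001, -1.0]]
force: [-2.2, -2.7, -0.8]
grip_width: 0.0007
finger_force: 1.4
```

```bash
python3 plan.py -256 -279 5 14 14
```

```text
now [554.19437915  71.73207783] 13.897482503618987 [-2.15115758 -2.74644333 -0.77201235]
0.0021 0.0016 -4.5 @ -260.6
0.0023 0.0014 -4.6 @ -265.2
0.0024 0.0012 -4.6 @ -269.8
0.0024 0.001 -4.6 @ -274.4
0.0025 0.0008 -4.6 @ -279.0
```

{"name": "move_arm", "arguments": {
  "moves": [
    {"gripper":0,"dx":0.0021,"dy":0.0016,"dz":0,"turn":-4.5},
    {"gripper":0,"dx":0.0023,"dy":0.0014,"dz":0,"turn":-4.6},
    {"gripper":0,"dx":0.0024,"dy":0.0012,"dz":0,"turn":-4.6},
    {"gripper":0,"dx":0.0024,"dy":0.001,"dz":0,"turn":-4.6},
    {"gripper":0,"dx":0.0025,"dy":0.0008,"dz":0,"turn":-4.6}
  ]
}}

```text
time_s: 4.2
position: [0.5657, 0.078, 0.1457]
tool_rot: [[0.988, -0.156, -0.001], [-0.156, -0.988, -0.0], [-0.001, 0.0, -1.0]]
force: [-2.7, -0.6, -1.2]
grip_width: 0.0003
finger_force: 1.2
```

{"name": "move_arm", "arguments": {
  "moves": [
    {"gripper":0,"dx":-0.006,"dy":0.001,"dz":0,"turn":0},
    {"gripper":0,"dx":-0.009,"dy":0.001,"dz":0.005,"turn":0},
    {"gripper":0,"dx":0,"dy":0,"dz":0.025,"turn":8},
    {"gripper":0,"dx":0,"dy":0,"dz":0.025,"turn":8.5},
    {"gripper":0,"dx":0,"dy":0,"dz":0,"turn":8.5}
  ]
}}

```text
time_s: 4.7
position: [0.5527, 0.0808, 0.2045]
tool_rot: [[0.958, 0.287, 0.008], [0.287, -0.958, 0.0], [0.008, 0.002, -1.0]]
force: [-0.5, 0.2, -1.0]
grip_width: 0.0001
finger_force: 0.0
```

{"name": "move_arm", "arguments": {
  "moves": [
    {"gripper":0,"dx":0,"dy":-0.007,"dz":0,"turn":8.5},
    {"gripper":0,"dx":0,"dy":-0.007,"dz":0,"turn":8.5},
    {"gripper":0,"dx":0,"dy":-0.007,"dz":0,"turn":8.5},
    {"gripper":0,"dx":0,"dy":-0.007,"dz":0,"turn":8.5},
    {"gripper":0,"dx":0,"dy":-0.007,"dz":0,"turn":8.5}
  ]
}}

```text
time_s: 5.2
position: [0.5508, 0.0455, 0.2009]
tool_rot: [[0.512, 0.859, 0.001], [0.859, -0.512, -0.0], [0.001, 0.001, -1.0]]
force: [-0.1, 0.6, -0.7]
grip_width: 0.0003
finger_force: 0.0
```

{"name": "move_arm", "arguments": {
  "moves": [
    {"gripper":0,"dx":0.005,"dy":-0.007,"dz":0,"turn":8.5},
    {"gripper":0,"dx":0.005,"dy":-0.007,"dz":0,"turn":8.5},
    {"gripper":0,"dx":0.005,"dy":-0.007,"dz":0,"turn":8.5},
    {"gripper":0,"dx":0.005,"dy":-0.007,"dz":0,"turn":8.5},
    {"gripper":0,"dx":0.005,"dy":-0.007,"dz":0,"turn":8.5}
  ]
}}

```text
time_s: 5.7
position: [0.576, 0.0105, 0.201]
tool_rot: [[-0.203, 0.979, 0.001], [0.979, 0.203, -0.0], [-0.0, 0.001, -1.0]]
force: [0.2, 0.2, -0.5]
grip_width: 0.0006
finger_force: 0.0
```

```bash
python3 plan.py -99 -99 1 26 26;  python3 -c "
from h import *
wing('w3')"
```

```text
now [576.04319606  10.50992153] 101.69511135676883 [ 0.21335491  0.15487516 -0.46160254]
0.0199 0.0018 69.3 @ -99.0
top z 0.16967371959983318 n 1366 231 rect ((575.93212890625, 45.583534240722656), (79.1113052368164, 15.065156936645508), 81.29127502441406) orange dir deg -98.74194405477328 orange [0.57243532 0.02467186 0.16765055] plain [0.57667886 0.05226838 0.16811234]
```

{"name": "move_arm", "arguments": {
  "moves": [
    {"gripper":0,"dx":0.004,"dy":0,"dz":0,"turn":8.5},
    {"gripper":0,"dx":0.004,"dy":0,"dz":0,"turn":8.5},
    {"gripper":0,"dx":0.004,"dy":0,"dz":0,"turn":8.5},
    {"gripper":0,"dx":0.004,"dy":0,"dz":0,"turn":8.5},
    {"gripper":0,"dx":0.004,"dy":0.001,"dz":0,"turn":8.5}
  ]
}}

```text
time_s: 6.25
position: [0.596, 0.0119, 0.2007]
tool_rot: [[-0.809, 0.588, 0.001], [0.588, 0.809, 0.0], [-0.001, 0.001, -1.0]]
force: [0.5, -0.6, -0.1]
grip_width: 0.0005
finger_force: 0.0
```

{"name": "move_arm", "arguments": {
  "moves": [
    {"gripper":0,"dx":0,"dy":0.001,"dz":0,"turn":8.5},
    {"gripper":0,"dx":0,"dy":0,"dz":0,"turn":8.5},
    {"gripper":0,"dx":0,"dy":0,"dz":-0.02,"turn":8.5},
    {"gripper":0,"dx":0,"dy":0,"dz":-0.025,"turn":1.3},
    {"gripper":0,"dx":0,"dy":0,"dz":-0.011,"turn":0}
  ]
}}

```text
time_s: 6.75
position: [0.5949, 0.0131, 0.1426]
tool_rot: [[-0.986, 0.166, -0.002], [0.166, 0.986, 0.0], [0.002, 0.0, -1.0]]
force: [-0.3, -0.4, -0.7]
grip_width: 0.0005
finger_force: 0.0
```

```bash
python3 plan.py -99 -279 30 26 14
```

```text
now [594.85811563  13.11439213] 170.45073393908368 [-0.26060928 -0.42065659 -0.66336871]
-0.0054 -0.002 -5.5 @ -105.0
-0.0065 -0.0002 -6.0 @ -111.0
-0.0064 0.0007 -6.0 @ -117.0
-0.0061 0.0017 -6.0 @ -123.0
-0.0034 0.0007 -6.0 @ -129.0
-0.0033 0.001 -6.0 @ -135.0
-0.0032 0.0014 -6.0 @ -141.0
-0.003 0.0017 -6.0 @ -147.0
-0.0028 0.002 -6.0 @ -153.0
-0.0026 0.0023 -6.0 @ -159.0
-0.0024 0.0025 -6.0 @ -165.0
-0.0021 0.0028 -6.0 @ -171.0
-0.0018 0.003 -6.0 @ -177.0
-0.0015 0.0031 -6.0 @ -183.0
-0.0011 0.0033 -6.0 @ -189.0
-0.0008 0.0034 -6.0 @ -195.0
-0.0004 0.0034 -6.0 @ -201.0
-0.0001 0.0035 -6.0 @ -207.0
0.0003 0.0035 -6.0 @ -213.0
0.0007 0.0034 -6.0 @ -219.0
0.001 0.0033 -6.0 @ -225.0
0.0014 0.0032 -6.0 @ -231.0
0.0017 0.003 -6.0 @ -237.0
0.002 0.0028 -6.0 @ -243.0
0.0023 0.0026 -6.0 @ -249.0
0.0025 0.0024 -6.0 @ -255.0
0.0028 0.0021 -6.0 @ -261.0
0.003 0.0018 -6.0 @ -267.0
0.0031 0.0015 -6.0 @ -273.0
0.0033 0.0011 -6.0 @ -279.0
```

{"name": "move_arm", "arguments": {
  "moves": [
    {"gripper":0,"dx":-0.0054,"dy":-0.002,"dz":0,"turn":-5.5},
    {"gripper":0,"dx":-0.0065,"dy":-0.0002,"dz":0,"turn":-6},
    {"gripper":0,"dx":-0.0064,"dy":0.0007,"dz":0,"turn":-6},
    {"gripper":0,"dx":-0.0061,"dy":0.0017,"dz":0,"turn":-6},
    {"gripper":0,"dx":-0.0034,"dy":0.0007,"dz":0,"turn":-6}
  ]
}}

```text
time_s: 7.25
position: [0.5684, 0.0135, 0.1448]
tool_rot: [[-0.773, 0.634, 0.002], [0.634, 0.773, -0.001], [-0.002, 0.0, -1.0]]
force: [0.8, -1.6, -1.2]
grip_width: 0.0009
finger_force: 0.9
```

{"name": "move_arm", "arguments": {
  "moves": [
    {"gripper":0,"dx":-0.0033,"dy":0.001,"dz":0,"turn":-6},
    {"gripper":0,"dx":-0.0032,"dy":0.0014,"dz":0,"turn":-6},
    {"gripper":0,"dx":-0.003,"dy":0.0017,"dz":0,"turn":-6},
    {"gripper":0,"dx":-0.0028,"dy":0.002,"dz":0,"turn":-6},
    {"gripper":0,"dx":-0.0026,"dy":0.0023,"dz":0,"turn":-6}
  ]
}}

```text
time_s: 7.75
position: [0.5535, 0.0217, 0.1446]
tool_rot: [[-0.353, 0.936, 0.001], [0.936, 0.353, -0.001], [-0.001, 0.001, -1.0]]
force: [1.2, -2.6, -1.5]
grip_width: 0.0003
finger_force: 1.3
```

```bash
python3 plan.py -159 -279 20 14 14
```

```text
now [553.51255012  21.67673331] 110.64278305108998 [ 1.22534997 -2.58167742 -1.49812685]
-0.0039 0.003 -5.6 @ -165.0
-0.0021 0.0028 -6.0 @ -171.0
-0.0018 0.003 -6.0 @ -177.0
-0.0015 0.0031 -6.0 @ -183.0
-0.0011 0.0033 -6.0 @ -189.0
-0.0008 0.0034 -6.0 @ -195.0
-0.0004 0.0034 -6.0 @ -201.0
-0.0001 0.0035 -6.0 @ -207.0
0.0003 0.0035 -6.0 @ -213.0
0.0007 0.0034 -6.0 @ -219.0
0.001 0.0033 -6.0 @ -225.0
0.0014 0.0032 -6.0 @ -231.0
0.0017 0.003 -6.0 @ -237.0
0.002 0.0028 -6.0 @ -243.0
0.0023 0.0026 -6.0 @ -249.0
0.0025 0.0024 -6.0 @ -255.0
0.0028 0.0021 -6.0 @ -261.0
0.003 0.0018 -6.0 @ -267.0
0.0031 0.0015 -6.0 @ -273.0
0.0033 0.0011 -6.0 @ -279.0
```

{"name": "move_arm", "arguments": {
  "moves": [
    {"gripper":0,"dx":-0.0037,"dy":0.003,"dz":0,"turn":-5.6},
    {"gripper":0,"dx":-0.0021,"dy":0.0028,"dz":0,"turn":-6},
    {"gripper":0,"dx":-0.0018,"dy":0.003,"dz":0,"turn":-6},
    {"gripper":0,"dx":-0.0015,"dy":0.0031,"dz":0,"turn":-6},
    {"gripper":0,"dx":-0.0011,"dy":0.0033,"dz":0,"turn":-6}
  ]
}}

```text
time_s: 8.25
position: [0.5435, 0.0367, 0.1446]
tool_rot: [[0.156, 0.988, 0.001], [0.988, -0.156, -0.001], [-0.001, 0.001, -1.0]]
force: [0.5, -3.7, -1.8]
grip_width: 0.0007
finger_force: 1.6
```

{"name": "move_arm", "arguments": {
  "moves": [
    {"gripper":0,"dx":-0.0008,"dy":0.0034,"dz":0,"turn":-6},
    {"gripper":0,"dx":-0.0004,"dy":0.0034,"dz":0,"turn":-6},
    {"gripper":0,"dx":-0.0001,"dy":0.0035,"dz":0,"turn":-6},
    {"gripper":0,"dx":0.0003,"dy":0.0035,"dz":0,"turn":-6},
    {"gripper":0,"dx":0.0007,"dy":0.0034,"dz":0,"turn":-6}
  ]
}}

```text
time_s: 8.75
position: [0.5427, 0.054, 0.1444]
tool_rot: [[0.629, 0.778, -0.0], [0.778, -0.629, -0.001], [-0.001, 0.001, -1.0]]
force: [-0.6, -3.2, -1.2]
grip_width: 0.0004
finger_force: 1.4
```

```bash
python3 plan.py -219 -279 10 14 14
```

```text
now [542.71205168  54.01893976] 51.038923436848485 [-0.59602418 -3.22778729 -1.21883693]
0.0012 0.0033 -6.0 @ -225.0
0.0014 0.0032 -6.0 @ -231.0
0.0017 0.003 -6.0 @ -237.0
0.002 0.0028 -6.0 @ -243.0
0.0023 0.0026 -6.0 @ -249.0
0.0025 0.0024 -6.0 @ -255.0
0.0028 0.0021 -6.0 @ -261.0
0.003 0.0018 -6.0 @ -267.0
0.0031 0.0015 -6.0 @ -273.0
0.0033 0.0011 -6.0 @ -279.0
```

Same sequence as before: finish the stroke, back off, lift and return.

{"name": "move_arm", "arguments": {
  "moves": [
    {"gripper":0,"dx":0.0012,"dy":0.0033,"dz":0,"turn":-6},
    {"gripper":0,"dx":0.0014,"dy":0.0032,"dz":0,"turn":-6},
    {"gripper":0,"dx":0.0017,"dy":0.003,"dz":0,"turn":-6},
    {"gripper":0,"dx":0.002,"dy":0.0028,"dz":0,"turn":-6},
    {"gripper":0,"dx":0.0023,"dy":0.0026,"dz":0,"turn":-6}
  ]
}}

```text
time_s: 9.25
position: [0.5508, 0.0692, 0.1442]
tool_rot: [[0.933, 0.359, -0.002], [0.359, -0.933, -0.001], [-0.002, 0.0, -1.0]]
force: [-1.9, -1.5, -0.8]
grip_width: 0.0007
finger_force: 1.3
```

{"name": "move_arm", "arguments": {
  "moves": [
    {"gripper":0,"dx":0.0025,"dy":0.0024,"dz":0,"turn":-6},
    {"gripper":0,"dx":0.0028,"dy":0.0021,"dz":0,"turn":-6},
    {"gripper":0,"dx":0.003,"dy":0.0018,"dz":0,"turn":-6},
    {"gripper":0,"dx":0.0031,"dy":0.0015,"dz":0,"turn":-6},
    {"gripper":0,"dx":0.0033,"dy":0.0011,"dz":0,"turn":-6}
  ]
}}

```text
time_s: 9.75
position: [0.5655, 0.0785, 0.1441]
tool_rot: [[0.988, -0.156, -0.002], [-0.156, -0.988, -0.0], [-0.002, 0.0, -1.0]]
force: [-1.4, 0.9, -1.2]
grip_width: 0.0005
finger_force: 1.0
```

{"name": "move_arm", "arguments": {
  "moves": [
    {"gripper":0,"dx":-0.006,"dy":0.001,"dz":0,"turn":0},
    {"gripper":0,"dx":-0.009,"dy":0.001,"dz":0.005,"turn":0},
    {"gripper":0,"dx":0,"dy":0,"dz":0.025,"turn":8},
    {"gripper":0,"dx":0,"dy":0,"dz":0.025,"turn":8.5},
    {"gripper":0,"dx":0,"dy":0,"dz":0,"turn":8.5}
  ]
}}

```text
time_s: 10.25
position: [0.5526, 0.0805, 0.2033]
tool_rot: [[0.957, 0.29, 0.008], [0.29, -0.957, 0.0], [0.007, 0.002, -1.0]]
force: [0.3, 0.5, -0.7]
grip_width: 0.0007
finger_force: 0.0
```

{"name": "move_arm", "arguments": {
  "moves": [
    {"gripper":0,"dx":0,"dy":-0.007,"dz":0,"turn":8.5},
    {"gripper":0,"dx":0,"dy":-0.007,"dz":0,"turn":8.5},
    {"gripper":0,"dx":0,"dy":-0.007,"dz":0,"turn":8.5},
    {"gripper":0,"dx":0,"dy":-0.007,"dz":0,"turn":8.5},
    {"gripper":0,"dx":0,"dy":-0.007,"dz":0,"turn":8.5}
  ]
}}

```text
time_s: 10.75
position: [0.5507, 0.0452, 0.1997]
tool_rot: [[0.509, 0.86, 0.001], [0.86, -0.509, -0.0], [0.0, 0.001, -1.0]]
force: [-0.2, -0.2, 0.1]
grip_width: 0.0004
finger_force: 0.0
```

{"name": "move_arm", "arguments": {
  "moves": [
    {"gripper":0,"dx":0.005,"dy":-0.007,"dz":0,"turn":8.5},
    {"gripper":0,"dx":0.005,"dy":-0.007,"dz":0,"turn":8.5},
    {"gripper":0,"dx":0.005,"dy":-0.007,"dz":0,"turn":8.5},
    {"gripper":0,"dx":0.005,"dy":-0.007,"dz":0,"turn":8.5},
    {"gripper":0,"dx":0.005,"dy":-0.007,"dz":0,"turn":8.5}
  ]
}}

```text
time_s: 11.25
position: [0.5759, 0.0102, 0.1997]
tool_rot: [[-0.206, 0.979, 0.001], [0.979, 0.206, -0.0], [-0.0, 0.001, -1.0]]
force: [0.0, -0.6, 0.1]
grip_width: 0.0003
finger_force: 0.0
```

```bash
python3 plan.py -99 -99 1 26 26;  python3 -c "
from h import *
wing('w4')"
```

```text
now [575.92889492  10.23918938] 101.86884518447319 [ 0.03885628 -0.57606057  0.07252946]
0.0201 0.0021 69.1 @ -99.0
top z 0.16472221303080856 n 1314 357 rect ((575.1571044921875, 46.193328857421875), (78.8827133178711, 14.988179206848145), 76.39124298095703) orange dir deg 80.32695572685208 orange [0.57945555 0.06813539 0.16278226] plain [0.57480695 0.0408627  0.16313766]
```

The screw is at about 6.4 rad, close to first touch. The last stroke goes from -99° to about -267°, to finish near 9.3 rad.

{"name": "move_arm", "arguments": {
  "moves": [
    {"gripper":0,"dx":0.004,"dy":0,"dz":0,"turn":8.5},
    {"gripper":0,"dx":0.004,"dy":0,"dz":0,"turn":8.5},
    {"gripper":0,"dx":0.004,"dy":0,"dz":0,"turn":8.5},
    {"gripper":0,"dx":0.004,"dy":0,"dz":0,"turn":8.5},
    {"gripper":0,"dx":0.004,"dy":0.001,"dz":0,"turn":8.5}
  ]
}}

```text
time_s: 11.8
position: [0.5959, 0.0116, 0.1996]
tool_rot: [[-0.811, 0.585, 0.001], [0.585, 0.811, 0.0], [-0.001, 0.0, -1.0]]
force: [0.4, -0.5, -0.1]
grip_width: 0.0007
finger_force: 0.0
```

{"name": "move_arm", "arguments": {
  "moves": [
    {"gripper":0,"dx":0,"dy":0.001,"dz":0,"turn":8.5},
    {"gripper":0,"dx":0,"dy":0,"dz":0,"turn":8.5},
    {"gripper":0,"dx":0,"dy":0,"dz":-0.02,"turn":8.5},
    {"gripper":0,"dx":0,"dy":0,"dz":-0.025,"turn":1.3},
    {"gripper":0,"dx":0,"dy":0,"dz":-0.013,"turn":0}
  ]
}}

```text
time_s: 12.3
position: [0.595, 0.0128, 0.1396]
tool_rot: [[-0.987, 0.163, -0.002], [0.163, 0.987, 0.0], [0.002, 0.0, -1.0]]
force: [-0.7, 0.8, -0.2]
grip_width: 0.0007
finger_force: 0.0
```

{"name": "move_arm", "arguments": {
  "moves": [
    {"gripper":0,"dx":-0.0054,"dy":-0.002,"dz":0,"turn":-5.5},
    {"gripper":0,"dx":-0.0065,"dy":-0.0002,"dz":0,"turn":-6},
    {"gripper":0,"dx":-0.0064,"dy":0.0007,"dz":0,"turn":-6},
    {"gripper":0,"dx":-0.0061,"dy":0.0017,"dz":0,"turn":-6},
    {"gripper":0,"dx":-0.0034,"dy":0.0007,"dz":0,"turn":-6}
  ]
}}

```text
time_s: 12.8
position: [0.5683, 0.0131, 0.1415]
tool_rot: [[-0.775, 0.632, 0.001], [0.632, 0.775, -0.001], [-0.001, 0.0, -1.0]]
force: [0.6, -0.8, -1.7]
grip_width: 0.0008
finger_force: 0.9
```

{"name": "move_arm", "arguments": {
  "moves": [
    {"gripper":0,"dx":-0.0033,"dy":0.001,"dz":0,"turn":-6},
    {"gripper":0,"dx":-0.0032,"dy":0.0014,"dz":0,"turn":-6},
    {"gripper":0,"dx":-0.003,"dy":0.0017,"dz":0,"turn":-6},
    {"gripper":0,"dx":-0.0028,"dy":0.002,"dz":0,"turn":-6},
    {"gripper":0,"dx":-0.0026,"dy":0.0023,"dz":0,"turn":-6}
  ]
}}

```text
time_s: 13.3
position: [0.5534, 0.0213, 0.1413]
tool_rot: [[-0.356, 0.935, 0.001], [0.935, 0.356, -0.001], [-0.001, 0.0, -1.0]]
force: [0.6, -2.1, -1.4]
grip_width: 0.0002
finger_force: 1.1
```

{"name": "move_arm", "arguments": {
  "moves": [
    {"gripper":0,"dx":-0.0037,"dy":0.003,"dz":0,"turn":-5.6},
    {"gripper":0,"dx":-0.0021,"dy":0.0028,"dz":0,"turn":-6},
    {"gripper":0,"dx":-0.0018,"dy":0.003,"dz":0,"turn":-6},
    {"gripper":0,"dx":-0.0015,"dy":0.0031,"dz":0,"turn":-6},
    {"gripper":0,"dx":-0.0011,"dy":0.0033,"dz":0,"turn":-6}
  ]
}}

```text
time_s: 13.8
position: [0.5434, 0.0363, 0.1413]
tool_rot: [[0.153, 0.988, 0.001], [0.988, -0.153, -0.001], [-0.001, 0.001, -1.0]]
force: [0.3, -3.6, -0.5]
grip_width: 0.0005
finger_force: 1.6
```

```bash
python3 plan.py -189 -267 13 14 14
```

```text
now [543.36324138  36.29525452] 81.2218357592349 [ 0.32484076 -3.64080833 -0.47797408]
-0.001 0.0039 -6.2 @ -195.0
-0.0004 0.0034 -6.0 @ -201.0
-0.0001 0.0035 -6.0 @ -207.0
0.0003 0.0035 -6.0 @ -213.0
0.0007 0.0034 -6.0 @ -219.0
0.001 0.0033 -6.0 @ -225.0
0.0014 0.0032 -6.0 @ -231.0
0.0017 0.003 -6.0 @ -237.0
0.002 0.0028 -6.0 @ -243.0
0.0023 0.0026 -6.0 @ -249.0
0.0025 0.0024 -6.0 @ -255.0
0.0028 0.0021 -6.0 @ -261.0
0.003 0.0018 -6.0 @ -267.0
```

{"name": "move_arm", "arguments": {
  "moves": [
    {"gripper":0,"dx":-0.0008,"dy":0.0036,"dz":0,"turn":-6},
    {"gripper":0,"dx":-0.0004,"dy":0.0034,"dz":0,"turn":-6},
    {"gripper":0,"dx":-0.0001,"dy":0.0035,"dz":0,"turn":-6},
    {"gripper":0,"dx":0.0003,"dy":0.0035,"dz":0,"turn":-6},
    {"gripper":0,"dx":0.0007,"dy":0.0034,"dz":0,"turn":-6}
  ]
}}

```text
time_s: 14.3
position: [0.5425, 0.0538, 0.1411]
tool_rot: [[0.626, 0.78, -0.001], [0.78, -0.626, -0.001], [-0.001, 0.0, -1.0]]
force: [-0.3, -3.5, -1.1]
grip_width: 0.0005
finger_force: 1.5
```

{"name": "move_arm", "arguments": {
  "moves": [
    {"gripper":0,"dx":0.0012,"dy":0.0033,"dz":0,"turn":-6},
    {"gripper":0,"dx":0.0014,"dy":0.0032,"dz":0,"turn":-6},
    {"gripper":0,"dx":0.0017,"dy":0.003,"dz":0,"turn":-6},
    {"gripper":0,"dx":0.002,"dy":0.0028,"dz":0,"turn":-6},
    {"gripper":0,"dx":0.0023,"dy":0.0026,"dz":0,"turn":-6}
  ]
}}

```text
time_s: 14.8
position: [0.5506, 0.069, 0.1408]
tool_rot: [[0.932, 0.362, -0.002], [0.362, -0.932, -0.001], [-0.002, -0.0, -1.0]]
force: [-2.2, -1.4, -1.8]
grip_width: 0.0004
finger_force: 1.4
```

{"name": "move_arm", "arguments": {
  "moves": [
    {"gripper":0,"dx":0.0025,"dy":0.0024,"dz":0,"turn":-6},
    {"gripper":0,"dx":0.0028,"dy":0.0021,"dz":0,"turn":-6},
    {"gripper":0,"dx":0.003,"dy":0.0018,"dz":0,"turn":-6},
    {"gripper":0,"dx":0,"dy":0,"dz":0,"turn":0},
    {"gripper":0,"dx":-0.006,"dy":0,"dz":0,"turn":0}
  ]
}}

```text
time_s: 15.3
position: [0.5543, 0.0755, 0.141]
tool_rot: [[0.998, 0.065, 0.001], [0.065, -0.998, -0.0], [0.001, 0.0, -1.0]]
force: [0.2, -0.6, -0.7]
grip_width: 0.0003
finger_force: 0.0
```

{"name": "move_arm", "arguments": {
  "moves": [
    {"gripper":0,"dx":-0.012,"dy":0,"dz":0.005,"turn":0},
    {"gripper":0,"dx":0,"dy":0,"dz":0.03,"turn":8},
    {"gripper":0,"dx":0,"dy":0,"dz":0.03,"turn":8},
    {"gripper":0,"dx":0,"dy":-0.01,"dz":0.02,"turn":8},
    {"gripper":0,"dx":0,"dy":-0.02,"dz":0.01,"turn":8}
  ]
}}

```text
time_s: 15.8
position: [0.5422, 0.0461, 0.2389]
tool_rot: [[0.808, 0.589, 0.005], [0.589, -0.808, 0.0], [0.004, 0.003, -1.0]]
force: [0.2, 0.4, -0.2]
grip_width: 0.0004
finger_force: 0.0
```

{"name": "move_arm", "arguments": {
  "moves": [
    {"gripper":0,"dx":-0.01,"dy":-0.02,"dz":0,"turn":8},
    {"gripper":0,"dx":-0.01,"dy":-0.02,"dz":0,"turn":8},
    {"gripper":0,"dx":-0.01,"dy":-0.02,"dz":0,"turn":8},
    {"gripper":0,"dx":0,"dy":0,"dz":0,"turn":8},
    {"gripper":0,"dx":0,"dy":0,"dz":0,"turn":0}
  ]
}}

```text
time_s: 16.3
position: [0.5114, -0.0149, 0.2366]
tool_rot: [[0.38, 0.925, 0.002], [0.925, -0.38, -0.0], [0.0, 0.001, -1.0]]
force: [-0.3, -0.4, 0.5]
grip_width: 0.0006
finger_force: 0.0
```

```bash
python3 -c "
from h import *
wing('w5')
p,d=manip.read_camera('scene');cv2.imwrite('pics/s5.png',cv2.resize(p[160:320,200:420],None,fx=3,fy=3))"
```

```text
top z 0.16011063102611572 n 1008 160 rect ((575.7587280273438, 45.690853118896484), (14.825180053710938, 78.08294677734375), 8.264422416687012) orange dir deg -90.23560403188276 orange [0.57563792 0.02430579 0.15798524] plain [0.57574663 0.05074283 0.15853383]
```

View pics/s5.png

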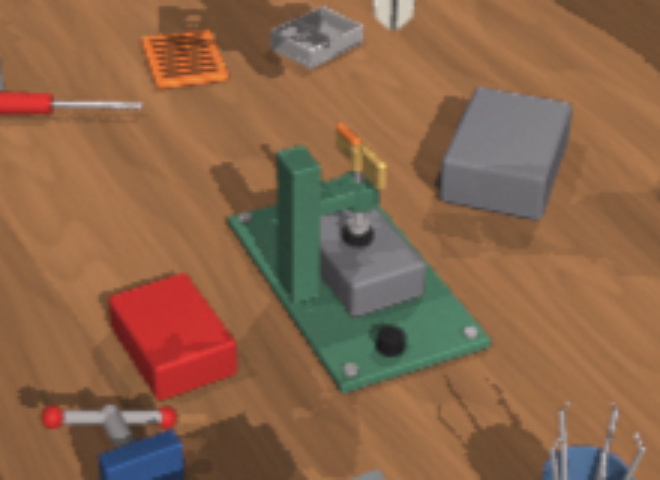

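View pics/w5.png

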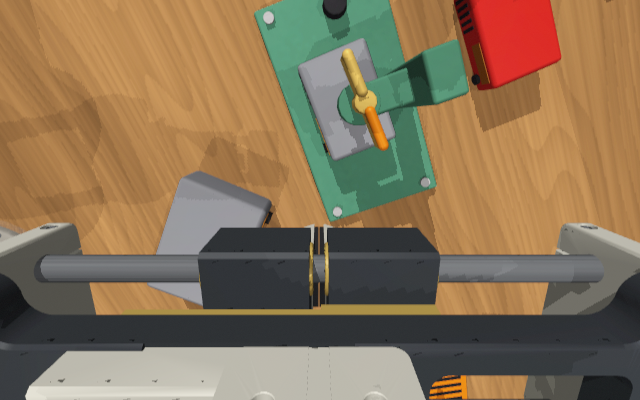

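In the scene crop the pad (357,232) is down on the housing (375,275) and nothing else has moved. In the wrist picture the orange wing points to -y, from hub (365,102) to (383,145). Angle and wing height both give about 9.35 rad, and the arm is clear, so I hand the job in.

```bash
python3 -c "
from plant import manip
print(manip.close_job())"
```

```text
the job is handed in; nothing more can be done
None
```

I turned the wing screw to about 9.35 rad, roughly half a turn past first touch and short of the stop; the pad is down on the housing, nothing else has visibly moved, the arm is clear, and the job is handed in (no verdict was returned).

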